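# Open the docked objective case and set out the objectives

## Task

Get the objectives out of the lens case on the microscope bench. Move the amber oil jar out of the dock onto its round red mat, then swing the yellow keeper flap over and lower it gently, without letting it fall, until it lies down over the case's foot; with the foot held, draw the tight lid straight up off the case, without lifting the base, and stand it mouth down in the middle of the grey felt pad. Then stand every objective upright in the white tray, leaving the keeper down, the base in the dock and the mouse, slide box and dish where they are.

Things in the scene. Friction and masses are not known exactly. Their poses are not given: they have to be found in the camera images.
- dock: Fixed grey steel bench plate, 130 (x) by 350 (y, from -135 to +215) by 12 mm high. Origin on the bench under the centre of the case, z up, local +x away from the robot (yaw varies), +y towards the flap. At its -y end a fixed dark lip overhangs the case's foot, at its +y end the flap is hinged; guides 7 mm high keep the foot from sliding.
- flap (a joint): Yellow steel keeper flap, 104 (along the hinge) by 100 by 10 mm, 0.82 kg, free hinge, no latch. 0 = level, on its stop 1 mm above the +y part of the case's foot; 1.571 = upright; 1.95 = leaning back on its open stop (start). It falls either way by its weight (about 0.4 N m), which then holds the foot down. At angle a its free edge is 100 cos(a) mm to dock -y of the hinge and 100 sin(a) mm up.
- flap_hinge (a point): Middle of the flap's hinge line, fixed on the dock at dock (0, +200 mm), 26 mm above the bench. The hinge line runs along dock x. Axes as the dock's.
- flap_grip (a point): Grip point of the flap's lever: orange round bar, 16 mm thick, parallel to the hinge, sticking out from the flap's robot-side edge (bar from 60 to 128 mm robot-ward of the flap's middle, this point at 102). Turns with the flap; flap down: 70 mm to dock -y of the hinge line, 14 mm above it. Grip from above at any angle, fingers closing along dock y; the bar turns between the pads.
- base: Lower part of the lens case, loose in the dock, 220 g empty. Origin under its centre, long axis y, as the dock's. Foot plate 90 (x) by 244 (y) by 8 mm; box 76 by 174 mm, rim 60 mm above the origin; four foam pockets in a row at y = -61.5, -20.5, 20.5, 61.5 mm, each 39 by 38 mm, floors 40 mm above the origin. Four sprung buttons in its long sides grip the lid.
- lid: Aluminium lid with blue stripe, loose, 86 (x) by 184 (y) by 115 mm high, open below, 240 g. Origin at the centre of its lower edge, z up. Closed, it rests on the foot plate, 8 mm above the base's origin, 2 mm play round the box. Gripped with 8 to 12 N over the first 40 mm of lift, more than the case weighs: the base follows unless its foot is held. Rises 110 mm to clear the objectives.
- lid_handle (a point): Middle of the bar handle on top of the lid, 148 mm above the lid's origin: black square bar 14 by 14 mm, 114 mm long along the lid's y, with 26 mm free below it. Grip from above with the fingers closing along the lid's x, within 30 mm of the middle.
- objective1: Microscope objective (yellow ring), 90 g: upright steel barrel 34 mm in diameter and 60 mm high, with a 23 mm nose above it to 75 mm. Origin at the centre of its underside, z along it. In a pocket its upper 55 mm stand above the case's rim. Absent in some starts, as are others.
- objective2: Objective with green ring, same size as objective1.
- objective3: Objective with blue ring, same size as objective1.
- objective4: Objective with red ring, same size as objective1.
- jar: Closed jar of immersion oil, amber with black cap and white label, 50 mm in diameter and 60 mm high, 120 g. Origin at the centre of its underside. At the start it stands on the dock plate, between the case and the flap's hinge, where the flap must come down; the open flap stands close on its dock +y side, so grip it with the fingers along dock x.
- mat: Fixed round red mat for the jar, 110 mm in diameter, 3 mm thick. Origin at the centre of its underside, on the bench.
- tray: Fixed white tray with blue floor, 250 (x) by 130 (y) mm, rim 14 mm high, 5 mm walls. Origin under its centre on the bench; floor 5 mm above it.
- pad: Fixed grey felt pad, 250 (x) by 150 (y) by 4 mm, for the lid. Origin at the centre of its underside, on the bench.
- mouse: Grey computer mouse, 105 by 58 by 31 mm. Bystander: leave it alone. Origin under its centre.
- slidebox: Blue slide box, 100 by 85 by 34 mm. Bystander: leave it alone. Origin under its centre.
- dish: Closed clear culture dish, 90 mm in diameter, 15 mm high. Bystander: leave it alone. Origin under its centre.

How it is judged (in metres and radians):
On the way, in this order (a step that is already met when the one before it is completed fails the run):
1. the jar is taken out of the dock (horizontal distance between jar and flap_hinge above 0.11 m), for 0.2 s.
2. the keeper flap lies down on its stop (value of joint flap below 0.06 rad), for 0.3 s.
3. the lid is drawn off the case (z of lid in the frame of base above 0.075 m), for 0.1 s.
4. the lid stands mouth down in the middle of the pad (horizontal distance between lid and pad below 0.04 m and z of lid in the frame of pad below 0.012 m and angle between lid's own z axis and vertical below 0.1 rad), for 0.2 s.
At the end, for the whole second after the job is handed in: Jar upright on the red mat (centres within 33 mm), flap on its stop (0.06 rad), lid mouth down on the pad (centres within 40 mm), base seated in the dock, every objective present upright (0.1 rad) on the tray's floor; all released and at rest (all of step 4 and horizontal distance between jar and mat below 0.033 m and height (world z) of jar below 0.01 m and angle between each of jar, objective1, objective2, objective3, objective4's own z axis and vertical below 0.1 rad and linear speed of each of jar, lid, objective1, objective2, objective3, objective4 below 0.03 m/s and value of joint flap below 0.06 rad and horizontal distance between base and dock below 0.012 m and z of base in the frame of dock below 0.018 m and x of objective1 in the frame of tray between -0.115 and 0.115 m and y of objective1 in the frame of tray between -0.055 and 0.055 m and z of each of objective1, objective2, objective3, objective4 in the frame of tray below 0.012 m and x of objective2 in the frame of tray between -0.115 and 0.115 m and y of objective2 in the frame of tray between -0.055 and 0.055 m and x of objective3 in the frame of tray between -0.115 and 0.115 m and y of objective3 in the frame of tray between -0.055 and 0.055 m and x of objective4 in the frame of tray between -0.115 and 0.115 m and y of objective4 in the frame of tray between -0.055 and 0.055 m); the robot touches nothing.
It fails at once if the base is lifted, tipped or dragged out of its seat (more than 15 mm or 0.12 rad) (distance of base from where it was at the start of the episode above 0.015 m or angle between base's own z axis and vertical above 0.12 rad).
It fails at once if the flap falls shut (a drop over the last 8 mm of its edge is allowed) (velocity of joint flap below -5 rad/s).
It fails at once if an objective is tipped over (angle between any of objective1, objective2, objective3, objective4's own z axis and vertical above 0.6 rad).
It fails at once if the mouse, the slide box or the dish is moved more than 25 mm (distance of any of mouse, slidebox, dish from where it was at the start of the episode above 0.025 m).
Of objective1, objective2, objective3, objective4 only 2 to 4 are there at a start; the rules pass over those that are not, and their reading is None.
At some moment in a run one of jar, lid may be knocked a few centimetres aside while the robot is not near it.
It also fails if it takes over 210 s, if anything falls off the work surface, if the arm or the gripper's body presses on something with over 40 N, if the wrist force passes 120 N, or if a joint passes its speed limit or range.

## Robot

A 6-joint arm with a two-finger parallel gripper is mounted at the origin on the work surface. World frame = base frame: x ahead of the robot, y to its left, z up, the work surface at z = 0. Lengths are in mm, angles in rad, forces in N, time in s.
With the tool pointing down it reaches from about 350 to 975 mm from the base axis. Payload 7.1 kg.
Tool frame: the origin (TCP) lies on the front face of the gripper's body, between the roots of the fingers; the fingertips stand 80 mm ahead of it and the grasp point (between the pads) lies 61 mm ahead of it (env.tips_ahead is the distance from the TCP to the fingertips, in mm); z points along the fingers, y is the line along which they close (so a half turn about z gives the same grasp; the last joint's range is limited). The gripper opens to 88 mm and grips with 3 to 60 N. Pads are 20 mm wide; open, the fingers measure 115 mm over their backs; the gripper's body (75 mm by 178 mm) begins 61 mm behind the grasp point.
Start: joints at [-1.302, 0.423, 1.63, -0, 1.089, -0.019], TCP at [177.42, -599.272, 302.675] pointing down, gripper open.
Joint ranges: [-3, 3], [-0.9, 2.11], [0.09, 2.58], [-1.31, 4.45], [0.11, 2.69], [-2.54, 2.54]. Speed limits (rad/s): [2.39, 2.39, 3.01, 3.14, 3.14, 3.14].

## Interface

Orientations are given as a unit quaternion [x, y, z, w].
In Python, from station import env, set_gripper, viewer, workorder gives the robot as it stands. Calls block until the motion is done:
- env.reach(position, orientation): joint-space move of the TCP to a pose.
- env.move_l(position, rot=None, rate=150, f_stop=None): straight line of the TCP; rot=None keeps the orientation; rate is the mean speed in mm/s. With f_stop (N) it stops when the force on the tool has changed by that much, and returns True; else False.
- env.move_joints(angles): joint-space move.
- set_gripper(opening): finger opening in mm; the grip force is fixed at half the most; returns when the fingers have stopped.
- env.hold(seconds).
- env.ik(position, orientation): joint angles nearest the present ones, or None.
- env.read_state(): the state.
- viewer.camera(name): name is "side" or "top" or "wrist"; returns the picture (480x640x3 uint8, blue, green, red); there is no depth.
- viewer.camera_params(name): a dict with "fx", "fy", "cx", "cy" (pixels), "pose" (4x4, takes a point from camera to world coordinates); the wrist camera has in their place "tool_from_camera" (4x4, takes a point from camera to tool coordinates, whose origin is the TCP and whose axes are the flange's). Camera axes: x right, y up, looking along -z (the intrinsics and any distortion apply to the point x, -y, -z); pixel columns grow to the right and rows downward; lengths in mm; the calibration is good to about 2 mm. The wrist camera is an equidistant fisheye: a pixel r from the principal point sees the ray r / f radians off the axis. A picture is of the moment at which its call begins: read the wrist's pose just before it. camera_params takes no time and is no camera call.
A pose or a line that the arm cannot do raises env.IKError and nothing moves.
- workorder.sign_off(): hands the job in; it is judged then, once.
The state is a dict: "time_s": time; "qpos": joint angles; "dq": joint speeds; "tau": joint torques, N m; "tool_pos": TCP position; "orientation": TCP orientation; "force": force on the tool from outside, world axes, zero at the start; "wrist_torque": the same for the moment, N m; "width": finger opening in mm; "grip_force": force on a finger pad.
Only numpy, scipy, OpenCV 4.12 (cv2) and the standard library are available. Lean on these libraries where they do the work, as an engineer would, in place of code of your own. Each camera call takes 0.05 s, during which the arm holds its last target. There are 200 camera calls.

## Working session

There is one attempt and no reset: what is moved stays moved. The work goes in short steps, each a Python script; the robot and the scene stay as the last script left them, time stands still between calls to the robot, and variables do not carry over. Pictures are saved under pics/ and viewed, at most 14 in all, crops included, and the job is handed in when it is done.

```bash
ls; mkdir -p pics; python3 - <<'E'
from station import env, viewer
import cv2,json
for n in("top","side"):
    cv2.imwrite(f"pics/{n}0.png",viewer.camera(n))
for n in("top","side","wrist"): print(n,{k:(v.tolist() if hasattr(v,'tolist') else v) for k,v in viewer.camera_params(n).items()})
s=env.read_state();print(s)
E
```

```text
pics
top {'fx': 613.6619368549897, 'fy': 613.6619368549897, 'cx': 315.0529042283894, 'cy': 245.14601870904218, 'pose': [[0.024391611880899382, 0.9908956200020226, -0.13240437881980763, 431.11370638563017], [-0.9996589518384948, 0.02541161067961481, 0.006019140456074065, 3.6953938286941783], [0.009328948440945952, 0.13221240601197473, 0.991177507017543, 1406.1431102985903], [0.0, 0.0, 0.0, 1.0]]}
side {'fx': 550.9908750284333, 'fy': 550.9908750284333, 'cx': 327.31341706085936, 'cy': 250.2428276570953, 'pose': [[-0.9902884163219956, 0.066436471080765, -0.12212717882932102, 427.94903660377946], [-0.13819576128145947, -0.5663750072628921, 0.8124784813838436, 1072.7536954251052], [-0.015191578664251594, 0.8214654870767815, 0.5700558476845881, 864.9148129530754], [0.0, 0.0, 0.0, 1.0]]}
wrist {'fx': 371.64829954431775, 'fy': 371.64829954431775, 'cx': 321.91507649659655, 'cy': 243.23985939528936, 'tool_from_camera': [[0.001254862998170066, 0.9537035845875558, 0.3007455703143447, 82.77686743317562], [0.9999991747814697, -0.0012795445811554231, -0.00011490014270273257, 0.3757943343185577], [0.0002752366868369719, 0.300745466317465, -0.9537044032268357, -81.83367949174763], [0.0, 0.0, 0.0, 1.0]]}
{'time_s': 0.1, 'qpos': array([-1.30201693e+00,  4.23783107e-01,  1.63059465e+00, -5.22127254e-06,
        1.08862967e+00, -1.89987991e-02]), 'dq': array([ 0.00164856, -0.00181367, -0.00385743, -0.00147632, -0.0001399 ,
       -0.00046376]), 'tau': array([-6.05052210e-04, -5.45616281e+01, -2.74325198e+01,  6.44912012e-02,
        1.87614129e-02, -6.69795099e-06]), 'tool_pos': array([ 177.30907186, -598.91198056,  301.975133  ]), 'orientation': array([ 9.89665391e-01,  1.43394261e-01, -9.04104947e-05, -7.01589920e-04]), 'force': array([0.01303939, 0.26152153, 0.34804061]), 'wrist_torque': array([-0.0205605 ,  0.04165472, -0.03090227]), 'grip_force': 0.0, 'width': 87.64056897822078}
```

View pics/top0.png

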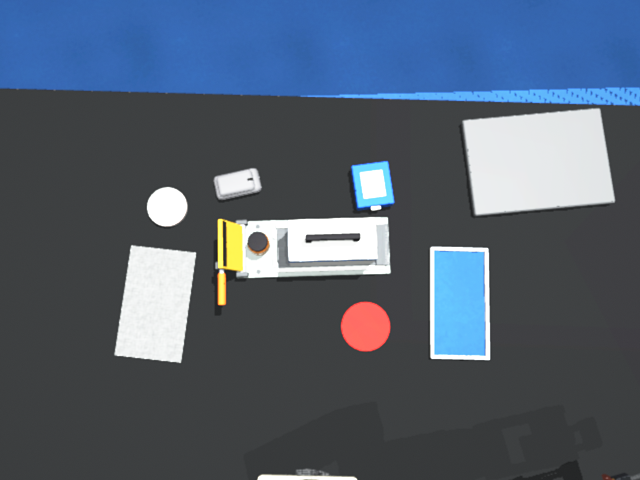

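View pics/side0.png

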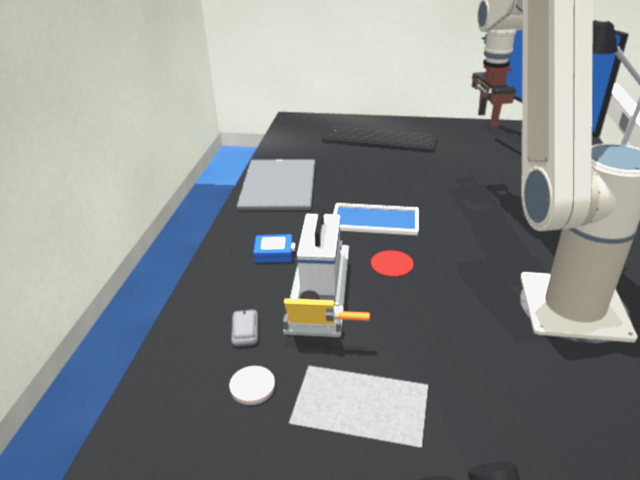

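The top view shows the dock (238–390, 218–278), the jar at (258,243), the pad at (156,304), the mat at (366,327), the tray at (460,303) and the lever at (222,288). Next is an enlarged crop and the pixel-to-world helper.

```bash
cat > h.py <<'E'
from station import env, set_gripper, viewer, workorder
import numpy as np, cv2
from scipy.spatial.transform import Rotation as R
def px(name,u,v,z):
    p=viewer.camera_params(name);T=np.array(p["pose"])
    d=T[:3,:3]@np.array([(u-p["cx"])/p["fx"],-(v-p["cy"])/p["fy"],-1.0])
    return (T[:3,3]+d*(z-T[2,3])/d[2])[:2]
def proj(name,P):
    p=viewer.camera_params(name);T=np.array(p["pose"])
    c=T[:3,:3].T@(np.array(P,float)-T[:3,3]);return np.array([p["cx"]+p["fx"]*c[0]/-c[2],p["cy"]-p["fy"]*c[1]/-c[2]])
def down(yaw):  # finger-closing axis (tool y) at world angle yaw, tool z down
    c,s=np.cos(yaw),np.sin(yaw)
    return R.from_matrix(np.array([[-s,c,0],[c,s,0],[0,0,-1.]]).T)
def q(yaw):
    """down quaternion; of the half-turn pair choose the smaller last-joint angle"""
    return down(yaw).as_quat()
def crop(img,x0,y0,x1,y1,k,f): cv2.imwrite(f,cv2.resize(img[y0:y1,x0:x1],None,fx=k,fy=k,interpolation=cv2.INTER_CUBIC))
E
python3 - <<'E'
from h import *
im=cv2.imread("pics/top0.png")
crop(im,205,200,400,345,4,"pics/top0c.png")
crop(im,110,235,205,370,4,"pics/pad0.png")
# centroids by colour
hsv=cv2.cvtColor(im,cv2.COLOR_BGR2HSV)
red=((hsv[...,0]<8)|(hsv[...,0]>172))&(hsv[...,1]>150)&(hsv[...,2]>100);red=red.astype(np.uint8);red[:,:330]=0;red[:300]=0;red[360:]=0
v,u=np.nonzero(red);print("mat",u.mean(),v.mean(),px("top",u.mean(),v.mean(),3))
b=((abs(hsv[...,0].astype(int)-106)<10)&(hsv[...,1]>120)).astype(np.uint8);b[:235]=0;b[:,:415]=0;b[370:]=0
r=cv2.minAreaRect(np.argwhere(b)[:,::-1].astype(np.float32));print("tray",r,px("top",*r[0],5))
bx=cv2.boxPoints(r);print([px("top",*c,5) for c in bx])
g=((im.min(2)>110)).astype(np.uint8);g[:240]=0;g[:,:105]=0;g[:,205:]=0;g[370:]=0
r=cv2.minAreaRect(np.argwhere(g)[:,::-1].astype(np.float32));print("pad",r,px("top",*r[0],4));print([px("top",*c,4) for c in cv2.boxPoints(r)])
E
```

```text
mat 365.12774655084314 326.1543178334185 [ 436.1096597  -122.91834061]
tray ((459.5, 302.5), (103.0, 49.0), 90.0) [ 494.82929653 -337.30584792]
[array([ 611.76220734, -281.53038712]), array([ 614.65499006, -394.73058516]), array([ 380.37422706, -391.89936143]), array([ 377.71713659, -281.18152732])]
pad ((154.84249877929688, 303.39208984375), (67.63552856445312, 113.13578796386719), 7.853313446044922) [475.68655611 355.64157967]
[array([358.54875406, 441.18177719]), array([613.04479959, 422.92774296]), array([595.58165157, 268.08787969]), array([341.74640632, 290.02990181])]
```

View pics/top0c.png

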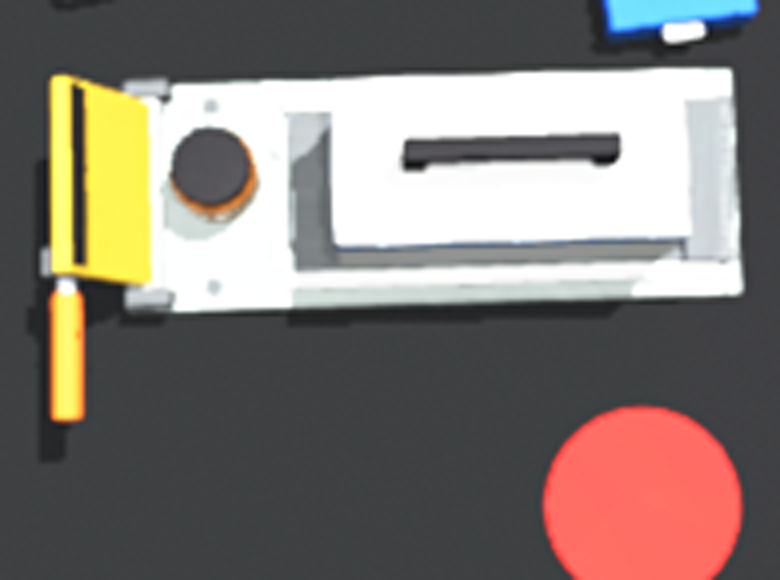

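The crop puts the jar cap at (211,166), the handle from (404,155) to (620,148), the dock's right corners at (733,68) and (742,295), and the lever from (67,290) to (67,420). I'll convert these to world positions.

```bash
python3 - <<'E'
from h import *
P=lambda x,y,z: px("top",204.6+x/4,199.6+y/4,z)
a,b=P(733,68,12),P(742,295,12); print("dock -y corners",a,b,np.linalg.norm(a-b))
c,d=P(170,83,12),P(180,312,12); e=a-c; f=b-d
print("edges yaw",np.degrees(np.arctan2(-e[0]*-1,-e[1])),np.degrees(np.arctan2(e[0],-e[1])),np.degrees(np.arctan2(f[0],-f[1])))
h1,h2=P(404,147,175),P(620,142,175);print("handle",h1,h2,(h1+h2)/2,np.linalg.norm(h1-h2),np.degrees(np.arctan2(h2[0]-h1[0],h1[1]-h2[1])))
print("jar",P(211,166,72)); 
l1,l2=P(67,290,86+8),P(67,420,86+8);print("lever",l1,l2)
for yaw in(0,1,2,3):
    t=np.radians(yaw);ux=np.array([np.cos(t),np.sin(t)]);uy=np.array([-ux[1],ux[0]])
    o=(a+b)/2+135*uy; print(yaw,"origin",o,"from handle",(h1+h2)/2,"hinge",o+200*uy,"grip0",o+200*uy+38.9*uy-102*ux, "lever tip",o+238.9*uy-128*ux)
print(env.read_state()["force"])
for yw in (0,1.5708,-1.5708): print(yw,env.ik([436,-123,200],q(yw)),env.ik([436,-123,200],q(yw+np.pi)))
E
```

```text
dock -y corners [ 688.1326408  -171.18726767] [ 556.86013741 -177.46556201] 131.4225518090984
edges yaw 3.041249217763834 3.041249217763834 3.1785376571709647
handle [613.069968    15.81977786] [618.45863436 -93.67962002] [615.76430118 -38.92992108] 109.63191077534117 2.8173575833057187
jar [615.03806395 122.3419178 ]
lever [543.029426   194.92599636] [473.76120329 191.83779157]
0 origin [622.4963891  -39.32641484] from handle [615.76430118 -38.92992108] hinge [622.4963891  160.67358516] grip0 [520.4963891  199.57358516] lever tip [494.4963891  199.57358516]
1 origin [620.14031424 -39.346976  ] from handle [615.76430118 -38.92992108] hinge [616.64983295 160.62256303] grip0 [513.98646943 197.73649292] lever tip [487.99042936 197.28273035]
2 origin [617.78495705 -39.4086532 ] from handle [615.76430118 -38.92992108] hinge [610.80505771 160.46951221] grip0 [507.50960293 195.78606671] lever tip [481.52544143 194.8786798 ]
3 origin [615.43103501 -39.51142765] from handle [615.76430118 -38.92992108] hinge [604.96384376 160.2144793 ] grip0 [501.06776252 193.72290066] lever tip [475.10339462 192.3621658 ]
[0.01303939 0.26152153 0.34804061]
0 [-3.01235630e-01  3.40487332e-01  2.07303625e+00 -4.44089210e-16
  7.28069076e-01 -3.01235630e-01] None
1.5708 [-3.01235630e-01  3.40487332e-01  2.07303625e+00 -4.44089210e-16
  7.28069076e-01 -1.87203563e+00] [-3.01235630e-01  3.40487332e-01  2.07303625e+00 -4.44089210e-16
  7.28069076e-01  1.26955702e+00]
-1.5708 [-3.01235630e-01  3.40487332e-01  2.07303625e+00 -4.44089210e-16
  7.28069076e-01  1.26956437e+00] [-3.01235630e-01  3.40487332e-01  2.07303625e+00 -4.44089210e-16
  7.28069076e-01 -1.87202828e+00]
```

View pics/pad0.png

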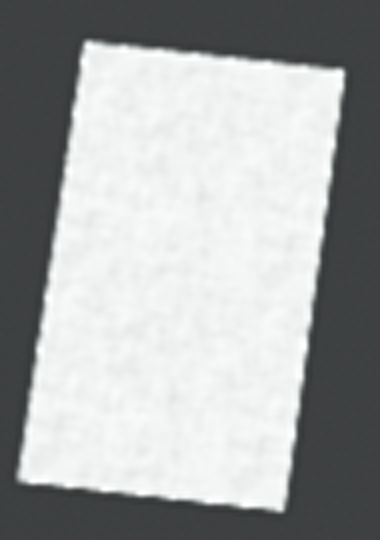

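The layout is consistent: dock yaw is about 3°, its origin about (615.5, -39.3), the jar at (615, 122), and the pad at (475, 355). I'll move the jar first.

```bash
cat >> h.py <<'E'
YAW=np.radians(3.0); O=np.array([615.5,-39.3]); UX=np.array([np.cos(YAW),np.sin(YAW)]); UY=np.array([-UX[1],UX[0]])
dk=lambda x,y:O+x*UX+y*UY
G=61.
def reach(xy,z,yaw): env.reach([*xy,z+G],q(yaw))      # z = height of grasp point
def lin(xy,z,yaw=None,rate=150,f=None): return env.move_l([*xy,z+G],None if yaw is None else q(yaw),rate,f)
def pos(): s=env.read_state(); return s["tool_pos"]-[0,0,G]
def st(): s=env.read_state(); print(round(s["time_s"],1),s["tool_pos"].round(1)-[0,0,G],s["force"].round(1),"w",round(float(s["width"]),1),"g",round(float(s["grip_force"]),1))
E
python3 - <<'E'
from h import *
J=np.array([615.,122.3]); M=np.array([436.1,-122.9])
reach(M,220,YAW); reach([430,122.3],220,YAW); reach(J,200,YAW); st()
set_gripper(84); lin(J,47,rate=120); st()
set_gripper(0); st()
lin(J,150); lin([436,122],150,rate=250); lin(M,150,rate=250); lin(M,60); print(lin(M,36,rate=30,f=4)); st()
set_gripper(75); lin(M,170); st()
cv2.imwrite("pics/top1.png",viewer.camera("top"))
E
```

```text
3.8 [614.  121.2 199.4] [-0.6 -0.4  1. ] w 87.7 g 0.0
5.5 [615.5 122.4  47.8] [-0.3 -0.6  0.6] w 83.9 g 0.0
6.2 [615.2 122.3  47.1] [0.3 0.4 1.5] w 49.7 g 30.0
True
10.4 [ 435.9 -122.9   37.9] [ 0.9 -0.4  2. ] w 49.8 g 30.0
12.1 [ 435.6 -122.7  169.4] [0.3 0.3 0.1] w 74.8 g 0.0
```

```bash
python3 - <<'E'
from h import *
Hn=200.; yw=YAW+np.pi/2
def gp(a):
    y=70*np.cos(a)-14*np.sin(a); z=26+70*np.sin(a)+14*np.cos(a)
    return dk(-104,Hn-y),z
p,z=gp(1.95); print(p,z)
for a in (1.95,1,0): print(env.ik([*gp(a)[0],gp(a)[1]+G],q(yw)).round(2))
reach(p,220,yw); set_gripper(50); lin(p,z,rate=100); st()
cv2.imwrite("pics/wr1.png",viewer.camera("wrist"))
set_gripper(0); st()
E
```

```text
[499.13852146 193.84772581] 85.84464841135284
[ 0.35  0.53  1.92 -0.    0.7  -1.27]
[ 0.23  0.5   1.95 -0.    0.69 -1.39]
[ 0.14  0.59  1.98 -0.    0.57 -1.48]
15.4 [499.5 193.9  86.4] [ 0.3 -0.4  0.3] w 50.1 g 0.0
16.1 [499.1 194.   85.9] [0.1 2.2 0.7] w 15.3 g 30.0
```

```bash
python3 - <<'E'
from h import *
crop(cv2.imread("pics/top1.png"),205,200,400,345,4,"pics/top1c.png")
E
```

```text
(no output)
```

View pics/top1c.png

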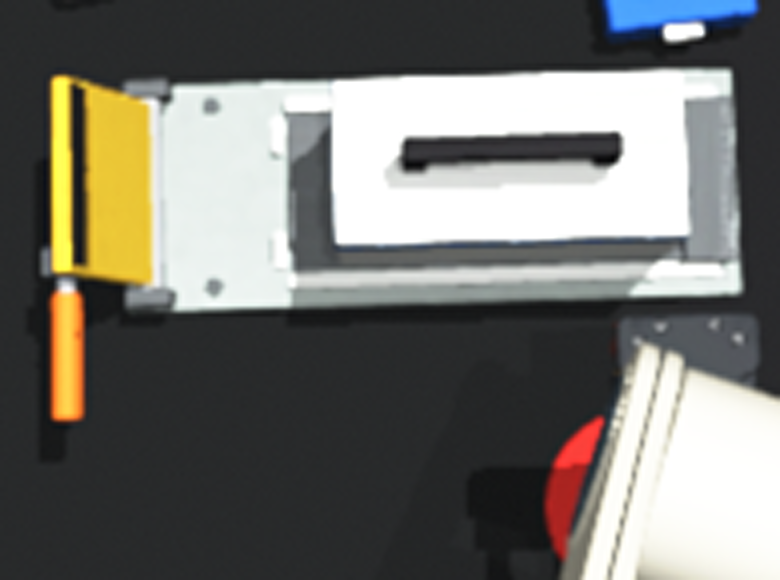

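The jar is out of the dock, though the arm hides the mat in this view. The lever bar is gripped at width 15.3, so I'll swing the flap over.

```bash
python3 - <<'E'
from h import *
Hn=200.
def gp(a):
    y=70*np.cos(a)-14*np.sin(a); z=26+70*np.sin(a)+14*np.cos(a)
    return dk(-104,Hn-y),z
for i,a in enumerate(np.linspace(1.95,0.12,19)[1:]):
    p,z=gp(a); lin(p,z,rate=50)
    if i%3==2: print(round(a,2),end=" "); st()
    if np.linalg.norm(env.read_state()["force"])>45: print("high force");break
else:
    p,z=gp(-0.03); print(lin(p,z,rate=15,f=12)); st()
cv2.imwrite("pics/side2.png",viewer.camera("side"))
E
```

```text
1.64 17.0 [500.3 174.8  95.8] [-4.2  4.7  9.2] w 15.3 g 30.0
1.34 17.9 [501.4 152.5  97.8] [-2.   1.4  6.9] w 15.2 g 30.0
1.03 18.8 [502.4 130.9  93.1] [ 1.2 -1.4  1.2] w 15.4 g 30.0
0.73 19.6 [503.2 111.8  82.7] [ 0.3 -0.2 -4.5] w 15.6 g 30.0
0.42 20.5 [504.1  96.8  67.3] [-1.9 -1.7 -2.2] w 15.3 g 30.0
0.12 21.4 [504.7  87.1  47.9] [-1.9  0.2 -4.5] w 15.3 g 30.0
True
22.0 [504.7  85.2  40. ] [-0.7  0.8  6.1] w 14.8 g 30.0
```

The bar met the stop at z=40, which matches a flap angle of about 0. I'll release, back away upward and look.

```bash
python3 - <<'E'
from h import *
set_gripper(45); p=pos(); lin(p[:2],p[2]+130,rate=100)
reach([430,250],250,YAW+np.pi/2); st()
im=viewer.camera("top"); cv2.imwrite("pics/top2.png",im); crop(im,205,200,400,345,4,"pics/top2c.png")
E
```

```text
24.9 [430.  249.5 249.3] [-0.  -0.2 -0.1] w 44.8 g 0.0
```

View pics/top2c.png

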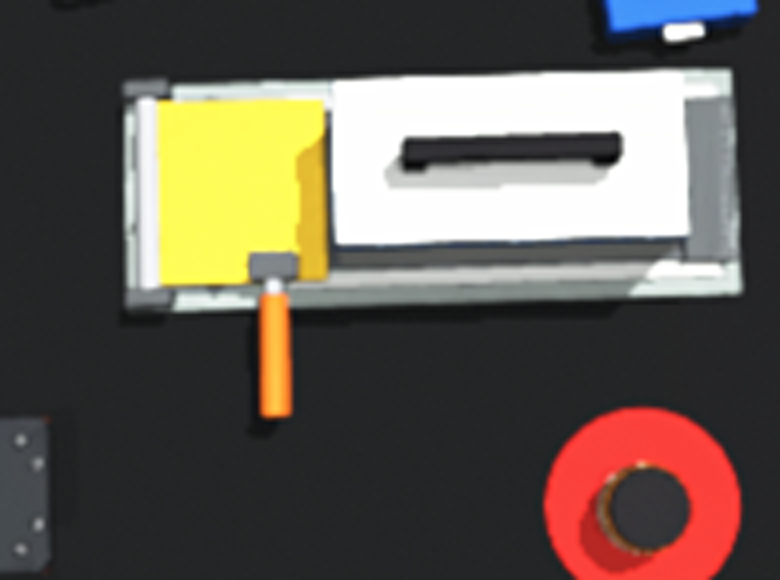

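The flap lies flat, the jar is centred on the mat, and the handle hasn't moved (404–620, about 147). Now I'll draw the lid off and stand it on the pad.

```bash
python3 - <<'E'
from h import *
H=np.array([615.7,-38.9])
reach([500,150],280,YAW); reach(H,240,YAW); set_gripper(50); lin(H,168,rate=80,f=12); st()
set_gripper(0); st()
c=pos()[:2]
for z in (175,190,205,220,250,310): lin(H,z,rate=40 if z<230 else 100); st()
cv2.imwrite("pics/side3.png",viewer.camera("side"))
E
```

```text
28.5 [616.  -38.9 168.5] [-0.  -0.   0.5] w 50.1 g 0.0
29.1 [615.8 -38.9 168.1] [ 1.4 -0.1  0.5] w 13.8 g 30.0
29.4 [615.3 -38.9 174.7] [-0.4  0.4 -6.2] w 13.5 g 30.0
30.0 [616.1 -39.  190.8] [ 0.1 -0.6 -4.6] w 13.8 g 30.0
30.5 [616.  -38.9 205.7] [ 0.3 -1.1 -5. ] w 13.6 g 30.0
31.0 [616.  -38.9 220.7] [-0.7 -0.1 -2. ] w 13.4 g 30.0
31.5 [615.8 -38.9 250.3] [-0.2 -0.9 -2.6] w 13.7 g 30.0
32.2 [615.4 -38.9 309.4] [ 1.2 -0.1 -1.7] w 13.8 g 30.0
```

View pics/side3.png

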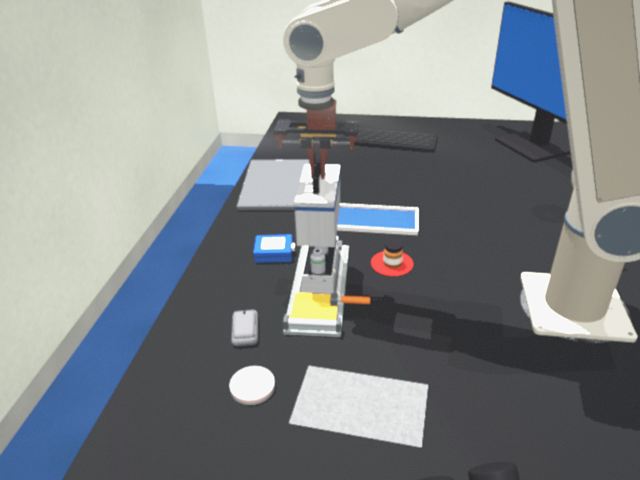

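The lid is up and clear, the base is seated and an objective is visible at (318,262). On to the pad.

```bash
python3 - <<'E'
from h import *
P=np.array([475.3,355.]); yl=np.radians(85)
H=pos()[:2]; lin(H,335)
lin([600,200],335,rate=200)
reach(P,260,yl); lin(P,170,rate=100); print(lin(P,140,rate=20,f=5)); st()
set_gripper(45); p=pos(); lin(p[:2],p[2]+90,rate=100)
reach([420,200],300,YAW); st()
im=viewer.camera("top"); cv2.imwrite("pics/top4.png",im); crop(im,110,190,400,365,2.75,"pics/top4c.png")
cv2.imwrite("pics/side4.png",viewer.camera("side"))
E
```

```text
True
36.9 [475.2 355.  151.9] [-0.3 -0.8  4.9] w 13.6 g 30.0
39.8 [420.2 200.2 299.7] [-0.4 -0.7  0.2] w 45.1 g 0.0
```

View pics/top4c.png

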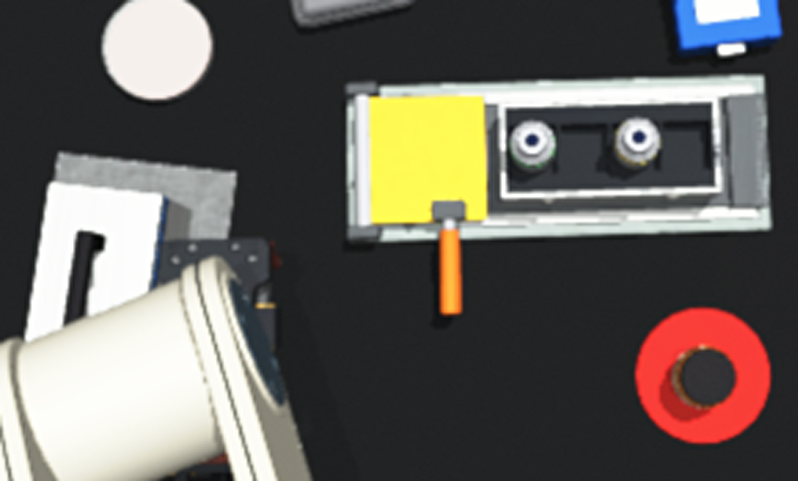

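The lid stands on the pad with its handle at z 152, exactly as predicted. Two objectives are present: green, with its nose at crop (532,139), and yellow at (638,137). I'll pick both and stand them in the tray.

```bash
python3 - <<'E'
from h import *
T=np.array([495.,-337.3])
obs=[px("top",109.8+x/2.75,189.8+y/2.75,127) for x,y in((532,139),(638,137))]
for o,pk in zip(obs,(61.5,-20.5)): print(o,"dock",(o-O)@UX,(o-O)@UY, "pocket",dk(0,pk))
for o,t in zip(obs,(T+[45,0],T-[45,0])):
    reach(o,220,YAW); set_gripper(70); print(lin(o,97,rate=80,f=8)); set_gripper(0); st()
    lin(o,103,rate=30);lin(o,190); p=(o+t)/2
    reach(t,150,YAW); lin(t,65,rate=100); print(lin(t,42,rate=20,f=3)); st()
    set_gripper(50); lin(t,150,rate=100)
reach([420,-560],280,YAW); st()
im=viewer.camera("top"); cv2.imwrite("pics/top5.png",im)
E
```

```text
[611.53944323  21.00243512] dock -0.7991433614895498 60.42707225240854 pocket [612.28133869  22.11571639]
[615.17322242 -60.10977077] dock -1.4154289983091064 -20.76414948389493 pocket [616.5728871  -59.77190546]
False
43.9 [611.6  21.   97. ] [-0.1  0.9 -0.6] w 33.4 g 30.0
True
48.1 [ 540.  -337.3   49.8] [0.8 0.8 2.4] w 33.7 g 30.0
False
53.8 [615.2 -60.1  97.1] [-0.1  0.1  0.2] w 33.7 g 30.0
True
57.8 [ 450.  -337.3   49.8] [0.2 1.1 4. ] w 33.9 g 30.0
60.5 [ 420.  -558.7  278.5] [-0.7  0.6  0.3] w 49.9 g 0.0
```

View pics/top5.png

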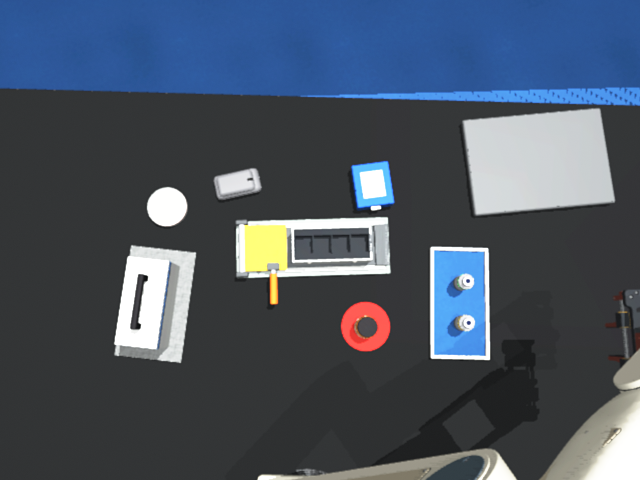

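Both objectives stand in the tray and the case is empty. I'll check the lid position numerically, since parallax shifts it in this view.

```bash
python3 - <<'E'
from h import *
im=viewer.camera("top")
g=(im.max(2)<60).astype(np.uint8); m=np.zeros_like(g); m[262:340,128:152]=1; w=g*m
n,l,s,c=cv2.connectedComponentsWithStats(w); i=1+np.argmax(s[1:,4]); print("handle px",c[i],s[i],px("top",*c[i],155),"expected px",proj("top",[475.2,355,155]))
n=(g[305:348,342:390]); v,u=np.nonzero(n); print("jar",px("top",u.mean()+342,v.mean()+305,63))
crop(im,110,235,205,370,4,"pics/lid6.png")
E
```

```text
handle px [139.85714286 301.92436975] [135 275  13  54 119] [473.09644131 348.20043535] expected px [136.56239424 300.79990137]
jar [ 437.07763713 -121.85139517]
```

View pics/lid6.png

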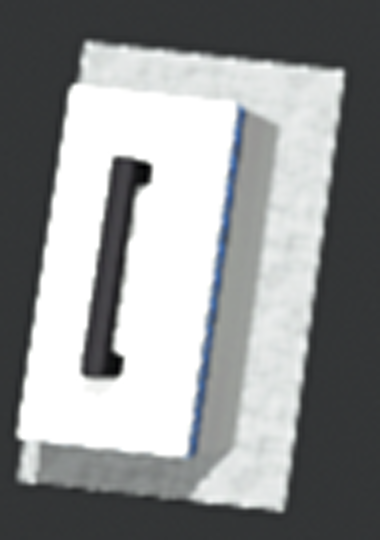

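The handle's top face centre is at crop (106,266), or image (136,301). That matches the expected (136.6, 300.8), so the lid is centred on the pad. Everything else is in place, so I'll hand in.

```bash
python3 -c "
from h import *
print(px('top',142.4,302.4,119)); print(workorder.sign_off())"
```

```text
[473.44848951 352.76619217]
the job is handed in; nothing more can be done
None
```

The job is handed in at about 61 s on the clock, verdict not shown: jar on the mat, keeper flap down, lid centred on the pad, both objectives present (green and yellow) standing in the tray, and no bystander visibly moved.

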